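# Pack the sample carrier

## Task

Get the sample carrier ready to leave the lab: pack the loose amber bottle and the oblong tin into it beside the bottles already there, all standing upright on the carrier's floor, and set them down gently, not dropped. Press the thermometer case down into the two spring clips at the carrier's side until it is fully home and the jaws have snapped shut over it. Leave the other things on the bench where they are.

Things in the scene. Friction and masses are not known exactly. Their poses are not given: they have to be found in the camera images.
- carrier: Steel sample carrier, fixed, 232 (x) by 196 mm (y), yaw within 0.3 rad. Origin: centre of its underside, z up. Near part (-x): open bottle compartment, 129 x 188 mm inside, floor 4 mm and rims 64 mm above the bench, walls 4 mm. Far part (+x): low instrument bay, lips 18 mm high, with two fork clips. A wire handle stands out 21 mm from each y end, 45 mm high.
- compartment (a point): Centre of the compartment's inner floor; axes as the carrier's. Inside: x -64.5 to 64.5 mm, y -94 to 94 mm. Packed bottles stand about at (x, y) = (-32, 61), (32, 61) and (32, -3) mm, any of the three in any place. Free: the whole strip along the -y end wall, which suits the tin set along x, and the bottle's place about (-32, -2) mm.
- clip_seat (a point): Middle of the seated thermometer: 45 mm above the bench, 50 mm beyond the compartment wall; axes as the carrier's, the seated tube lies along y. Two clips, 12 mm wide, stand 45 mm either side of it in y: a black fork, saddle 8 mm below the tube axis, fixed flared prong at -x, sprung steel jaw at +x. Mouths open upward, 28 mm above this point; between the clips is only the floor, 41 mm below.
- jaw_left (a joint): Sprung jaw of the clip at +y: 0 rad = shut, grows to 0.6 as it swings out to +x; a spring holds it shut. A tube pressed straight down opens it by about 0.16 rad, then it snaps back over the tube. Both clips together need about 8 to 18 N.
- jaw_right (a joint): Sprung jaw of the clip at -y, the same.
- bottle: The round amber glass bottle with a white cap that stands loose on the bench; 62 mm diameter, 134 mm high, about 0.34 kg. Origin: centre of its underside, z up. Straight body to 86 mm, shoulder to 106 mm, cap 34 mm diameter from 110 to 134 mm: lift it by the cap. The lowest 5 mm of the body are rounded off.
- tin: The oblong bare-metal tin with a paper label and a white cap that stands loose on the bench; 120 mm (its x) by 56 mm (its y), flat top at 100 mm, about 0.55 kg. Origin: centre of its underside. Cap in the middle of the top, 34 mm diameter, from 104 to 128 mm: lift it by the cap.
- thermometer: Steel thermometer case lying on the bench: a tube 16 mm in diameter with a hexagonal cap (20 mm across flats) at each end, 160 mm long over all, 0.12 kg. Origin: its middle, on the axis, 10 mm above the bench at the start; x along the tube. The bare tube reaches 62 mm to either side of the middle, so between the end caps there is room for both clips.
- packed_amber: Packed round amber bottle, as the loose one, standing loose in the carrier. Origin: centre of its underside.
- packed_clear: Packed round bottle of clear glass, size as the loose one. Origin: centre of its underside.
- packed_square: Packed square white plastic bottle, 60 x 60 mm, 132 mm high, black cap 34 mm diameter. Origin: centre of its underside.
- beaker: Bystander: glass beaker, 68 mm diameter, 86 mm high. Origin: centre of its underside.
- sample_cup: Bystander: lidded sample cup, 54 mm diameter, 44 mm high. Origin: centre of its underside.
- label_roll: Bystander: roll of labels lying flat, 76 mm diameter, 30 mm high. Origin: centre of its underside.
- mouse: Bystander: computer mouse, 105 x 60 mm, 34 mm high. Origin: centre of its underside.
- litre_bottle: Bystander: large clear bottle, 84 mm diameter, 195 mm high. Origin: centre of its underside.
Mind the look-alikes: they are no part of the job. What is shaped like the packed_amber but blue or green is not meant.

How it is judged (in metres and radians):
At the end, for the whole second after the job is handed in: Bottle, tin and the packed bottles stand on the compartment floor (6 mm), upright (0.06 rad), at rest; the thermometer is at rest in both clips (3 mm in height, 4 mm across, 15 mm along, 0.06 rad) with both jaws shut (below 0.08 rad) (z of bottle in the frame of compartment between -0.004 and 0.006 m and angle between each of bottle, tin, packed_amber, packed_clear, packed_square's own z axis and vertical below 0.06 rad and x of bottle in the frame of compartment between -0.036 and 0.036 m and y of bottle in the frame of compartment between -0.066 and 0.066 m and linear speed of each of bottle, tin, packed_amber, packed_clear, packed_square, thermometer below 0.02 m/s and z of tin in the frame of compartment between -0.004 and 0.006 m and x of tin in the frame of compartment between -0.04 and 0.04 m and y of tin in the frame of compartment between -0.068 and 0.068 m and z of packed_amber in the frame of compartment between -0.004 and 0.006 m and x of packed_amber in the frame of compartment between -0.037 and 0.037 m and y of packed_amber in the frame of compartment between -0.067 and 0.067 m and z of packed_clear in the frame of compartment between -0.004 and 0.006 m and x of packed_clear in the frame of compartment between -0.037 and 0.037 m and y of packed_clear in the frame of compartment between -0.067 and 0.067 m and z of packed_square in the frame of compartment between -0.004 and 0.006 m and x of packed_square in the frame of compartment between -0.037 and 0.037 m and y of packed_square in the frame of compartment between -0.067 and 0.067 m and z of thermometer in the frame of clip_seat between -0.003 and 0.003 m and x of thermometer in the frame of clip_seat between -0.004 and 0.004 m and y of thermometer in the frame of clip_seat between -0.015 and 0.015 m and angle between the x axis of thermometer and the y axis of carrier, either way round below 0.06 rad and value of joint each of jaw_left, jaw_right below 0.08 rad); the robot touches nothing.
It fails at once if A bystander on the bench is shifted by more than 30 mm (distance of any of beaker, sample_cup, label_roll, mouse, litre_bottle from where it was at the start of the episode above 0.03 m).
It fails at once if The bottle or the tin falls into the carrier (faster than 0.5 m/s in the compartment, less than 50 mm above its floor: a free fall of over 13 mm) ((linear speed of bottle above 0.5 m/s and z of bottle in the frame of compartment below 0.05 m and x of bottle in the frame of compartment between -0.065 and 0.065 m and y of bottle in the frame of compartment between -0.094 and 0.094 m) or (linear speed of tin above 0.5 m/s and z of tin in the frame of compartment below 0.05 m and x of tin in the frame of compartment between -0.065 and 0.065 m and y of tin in the frame of compartment between -0.094 and 0.094 m)).
It also fails if it takes over 70 s, if anything falls off the work surface, if the arm or the gripper's body presses on something with over 40 N, if the wrist force passes 120 N, or if a joint passes its speed limit or range.

## Robot

A 6-joint arm with a two-finger parallel gripper is mounted at the origin on the work surface. World frame = base frame: x ahead of the robot, y to its left, z up, the work surface at z = 0. Lengths are in mm, angles in degrees, forces in N, time in s.
With the tool pointing down it reaches from about 250 to 725 mm from the base axis. Payload 9.7 kg.
Tool frame: the origin (TCP) lies midway between the tips of the shut fingers; the grasp point (between the pads) lies 19 mm behind it; z points along the fingers, y is the line along which they close (so a half turn about z gives the same grasp; the last joint's range is limited). The gripper opens to 85 mm and grips with 20 to 120 N. Pads are 22 mm wide; open, the fingers measure 114 mm over their backs; the gripper's body (76 mm by 85 mm) begins 54 mm behind the grasp point. The pads swing forward as they close: fully open they stand 13 mm farther back than shut.
Start: joints at [-66.291, 4.979, 10.078, 95.1, 0, 90], TCP at [221.147, -503.578, 206.884] pointing down, gripper open.
Joint ranges: [-179.16, 179.16], [-48.56, 103.87], [-65.8, 70.77], [-126.05, 130.52], [-82.76, 87.17], [-180, 180]. Speed limits (degrees/s): [127.2, 127.2, 147.25, 180, 180, 180].

## Interface

Orientations are given as a 3x3 rotation matrix whose columns are the frame's x, y, z axes.
In Python, from station import get_obs, snapshot, camera_info, order gives the robot as it stands. The module is installed in compiled form; this text tells all that it offers.
- The arm moves only by the shell command python3 -m crank 'ROWS' [OPENING] [FORCE]. ROWS is a JSON object of lists of equal length, an entry for each row: "linear": the shift along the tool's x, y, z in cm, a list of three; "roll": the turn about the tool's z in degrees. A call has 1 to 10 rows; each row shifts and turns the commanded pose from where the row before left it, along the tool's axes as they then stand; what a row does not reach is not made up. A row lasts 1/8 s, in which the tool goes at most 62.5 mm and 10.7 degrees, less where a joint would pass 70% of its speed; a pose out of reach is approached as far as the arm can. A call with a gripper value outside its range is refused whole. OPENING is the finger opening in cm, from 0 to 8.54, set as the call begins (- or left out, the last holds). The fingers move at their own pace and stop on an object; FORCE is the grip in N (left out, the last holds). Time passes only in rows, so rows that do not move let the fingers close. It gives the time, the measured TCP pose, the force, the opening and the grip force at its end, in the units of the state.
- get_obs(): the state, without advancing time (a new reading comes with each control period).
- snapshot(name): name is "scene" or "top" or "wrist"; returns the picture (420x560x3 uint8, red, green, blue); there is no depth.
- camera_info(name): a dict with "mtx" (3x3 intrinsics, pixels), "eye" and "attitude" of the camera in the world. Camera axes: x right, y down, z forward; pixel columns grow to the right and rows downward; lengths in mm; the calibration is good to about 2 mm. A picture is of the moment at which its call begins: read the wrist's pose just before it. camera_info takes no time and is no camera call; for the wrist camera it gives the pose at the moment of the call.
- order.sign_off(): hands the job in; it is judged then, once.
The state is a dict: "time": time; "joint_pos": joint angles; "qvel": joint speeds; "joint_efforts": joint torques, N m; "tcp_pos": TCP position; "tool_rot": TCP orientation; "contact_force": force on the tool from outside, world axes, zero at the start; "torque": the same for the moment, N m; "finger_gap": finger opening in mm; "finger_force": force on a finger pad.
Only numpy, scipy, OpenCV 4.12 (cv2) and the standard library are available. Lean on these libraries where they do the work, as an engineer would, in place of code of your own. Each camera call takes 0.05 s, during which the arm holds its last target. There are 200 camera calls.

## Working session

There is one attempt and no reset: what is moved stays moved. The work goes in short steps, Python scripts to look and compute and a shell command to move; the robot and the scene stay as the last step left them, time stands still between calls to the robot, and variables do not carry over. Pictures are saved under pics/ and viewed, at most 10 in all, crops included, and the job is handed in when it is done.

```bash
mkdir -p pics
cat > h.py <<'E'
import numpy as np, cv2
from station import get_obs, snapshot, camera_info, order
def ray(ci,u,v):
    K=np.array(ci["mtx"]);R=np.array(ci["attitude"]);e=np.array(ci["eye"],float)
    d=R@np.linalg.solve(K,[u,v,1.]);return e,d
def plane(ci,u,v,z):
    e,d=ray(ci,u,v);return e+d*(z-e[2])/d[2]
def proj(ci,P):
    K=np.array(ci["mtx"]);R=np.array(ci["attitude"]);e=np.array(ci["eye"],float)
    p=K@(R.T@(np.array(P,float)-e));return p[:2]/p[2]
E
python3 - <<'E'
from h import *
for n in("scene","top"):
    im=snapshot(n);cv2.imwrite(f"pics/{n}0.png",im[:,:,::-1])
    print(n,camera_info(n))
o=get_obs();print(o["time"],o["tool_rot"],o["contact_force"])
E
```

```text
scene {'mtx': array([[462.46737536,   0.        , 277.32143871],
       [  0.        , 462.46737536, 212.81390485],
       [  0.        ,   0.        ,   1.        ]]), 'eye': array([1474.78165524,  -29.30882281, 1153.49783995]), 'attitude': array([[ 0.09645669,  0.74353371, -0.66170517],
       [ 0.99528691, -0.07873305,  0.05661343],
       [-0.01000407, -0.66404724, -0.74762369]])}
top {'mtx': array([[419.49714595,   0.        , 280.51625357],
       [  0.        , 419.49714595, 211.58029167],
       [  0.        ,   0.        ,   1.        ]]), 'eye': array([ 344.55315352,   67.63749436, 1062.31298016]), 'attitude': array([[ 1.76805575e-02, -9.81238519e-01,  1.91985328e-01],
       [-9.99836622e-01, -1.80732472e-02, -2.94280184e-04],
       [ 3.75855735e-03, -1.91948759e-01, -9.81397752e-01]])}
0.1 [[ 9.15588826e-01  4.02115431e-01 -5.30206170e-04]
 [ 4.02115777e-01 -9.15588202e-01  1.07041687e-03]
 [-5.50193721e-05 -1.19326599e-03 -9.99999287e-01]] [ 0.06168808  0.50599232 -0.23273452]
```

View pics/top0.png

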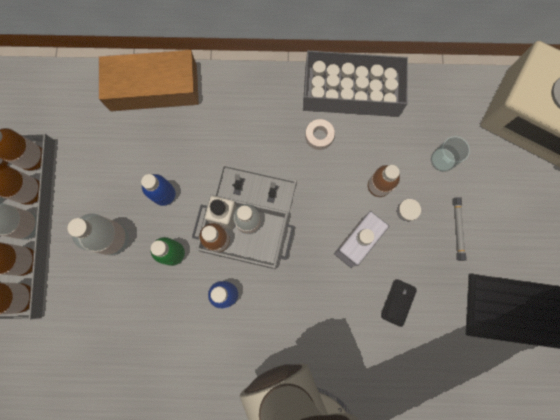

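View pics/scene0.png

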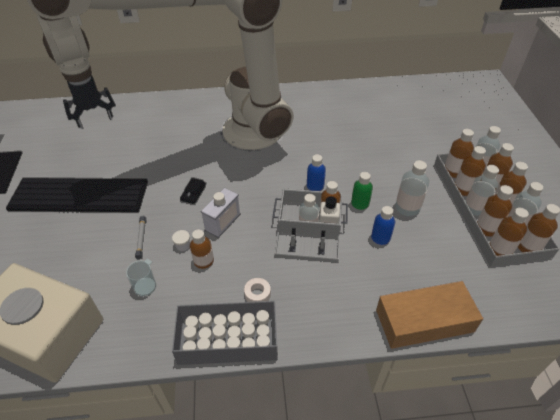

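Run:
```python
from h import *
a=cv2.imread("pics/top0.png")[155:275,190:480];b=cv2.imread("pics/scene0.png")[170:275,120:410]
im=np.vstack([cv2.resize(x,None,fx=2.65,fy=2.65,interpolation=cv2.INTER_CUBIC) for x in(a,b)])
print(im.shape);cv2.imwrite("pics/crop1.png",im)
```

```text
(596, 768, 3)
```

View pics/crop1.png

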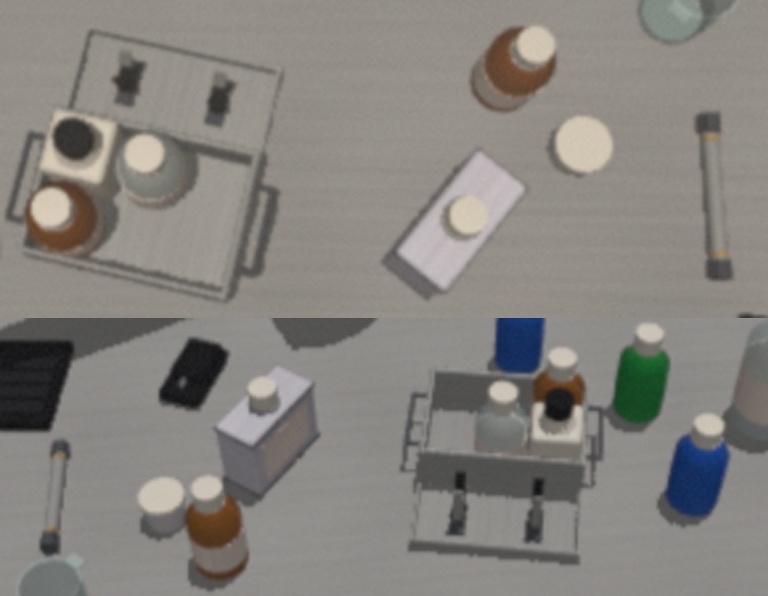

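```bash
cat >> h.py <<'E'
def blob(im,seed,tol=25):
    m=np.zeros((im.shape[0]+2,im.shape[1]+2),np.uint8)
    cv2.floodFill(im.copy(),m,tuple(int(round(s)) for s in seed),0,(tol,)*3,(tol,)*3,4|cv2.FLOODFILL_FIXED_RANGE|cv2.FLOODFILL_MASK_ONLY|(255<<8))
    return m[1:-1,1:-1]
def cen(m):
    M=cv2.moments(m,True);return M["m10"]/M["m00"],M["m01"]/M["m00"],M["m00"]
def tri(r):
    A=np.zeros((3,3));b=np.zeros(3)
    for e,d in r:
        d=d/np.linalg.norm(d);P=np.eye(3)-np.outer(d,d);A+=P;b+=P@e
    return np.linalg.solve(A,b)
E
python3 - <<'E'
from h import *
np.set_printoptions(precision=1,suppress=True)
T=cv2.imread("pics/top0.png");S=cv2.imread("pics/scene0.png");ct=camera_info("top");cs=camera_info("scene")
c=lambda u,v:(190+u/2.65,155+v/2.65)
s=lambda u,v:(120+u/2.65,170+(v-318)/2.65)
for n,a,b,z in[("bottle",c(536,46),s(208,490),134),("tin",c(467,216),s(262,390),128),("pamber",c(51,208),s(562,361),134),("pclear",c(145,153),s(502,393),134),("psq",c(74,138),s(559,404),132)]:
    ma=blob(T,a);mb=blob(S,b);ua=cen(ma);ub=cen(mb)
    print(n,ua,"plane",plane(ct,*ua[:2],z),plane(cs,*ub[:2],z),"tri",tri([ray(ct,*ua[:2]),ray(cs,*ub[:2])]),"areas",ua[2],ub[2])
m=blob(T,c(430,230),18);print("tin top",m.sum()/255)
r=cv2.minAreaRect(cv2.findNonZero(m));q=np.array([plane(ct,*p,100)for p in cv2.boxPoints(r)]);print("tin",q,q.mean(0),[np.linalg.norm(q[i]-q[i-1])for i in range(4)])
# thermometer ends
d=((T.max(2)<75)*255).astype(np.uint8)
n,l,st,ce=cv2.connectedComponentsWithStats(d)
for i in range(1,n):
    x,y=ce[i]
    if st[i,4]>8 and (440<x<480 and 190<y<270 or 225<x<290 and 165<y<205): print("dark",ce[i],st[i],"z10",plane(ct,x,y,10),"z73",plane(ct,x,y,73),"z60",plane(ct,x,y,60))
for nm,p,z in[("bayL",c(91,32),18),("bayR",c(282,70),18),("nearL",c(25,253),64),("nearR",c(230,297),64),("midR",c(262,150),64)]: print(nm,plane(ct,*p,z))
for nm,p,z in[("s bayR",s(412,548),18),("s bayL",s(578,557),18),("s midR",s(420,452),64),("s midL",s(583,460),64),("s nearR",s(432,372),64)]: print(nm,plane(cs,*p,z))
print(plane(ct,410,210,44),"cup",plane(ct,444,158,86),"beaker",plane(ct,320,133,30),"roll")
E
```

```text
bottle (391.9352517985611, 171.19424460431654, 139.0) plane [ 625.5 -187.2  134. ] [ 626.8 -185.5  134. ] tri [ 625.8 -186.6  133.2] areas 139.0 75.0
tin (371.27824267782427, 229.19665271966528, 478.0) plane [ 490.7 -137.8  128. ] [ 477.2 -108.   128. ] tri [ 489.3 -120.2  144.8] areas 478.0 143.0
pamber (208.71917808219177, 232.9931506849315, 146.0) plane [474.5 226.7 134. ] [471.3 228.1 134. ] tri [474.2 226.8 136.8] areas 146.0 56.0
pclear (243.8421052631579, 212.3684210526316, 152.0) plane [522.8 150.  134. ] [520.3 151.  134. ] tri [522.4 150.2 136.2] areas 152.0 56.0
psq (217.64705882352942, 207.02941176470588, 170.0) plane [534.4 209.8 132. ] [544.9 211.  132. ] tri [536.4 212.2 122.6] areas 170.0 102.0
tin top 933.0
tin [[ 446.2  -71.6  100. ]
 [ 535.5 -142.7  100. ]
 [ 503.9 -181.7  100. ]
 [ 415.7 -110.3  100. ]] [ 475.3 -126.6  100. ] [np.float64(49.30370821040602), np.float64(114.1465916977569), np.float64(50.17712630412176), np.float64(113.44923267775779)]
dark [238.2 184.6] [234 179   9  12  72] z10 [619.6 177.9  10. ] z73 [603.1 171.3  73. ] z60 [606.5 172.7  60. ]
dark [272.2 192.4] [269 187   8  11  61] z10 [600.5  89.6  10. ] z73 [585.2  88.3  73. ] z60 [588.3  88.6  60. ]
dark [455.1 201.1] [454 199   3   5  14] z10 [ 586.  -381.2   10. ] z73 [ 571.6 -354.3   73. ] z60 [ 574.6 -359.9   60. ]
dark [459.1 256.4] [458 254   3   6  17] z10 [ 444.3 -382.4   10. ] z73 [ 438.3 -355.4   73. ] z60 [ 439.5 -361.    60. ]
bayL [663.6 214.8  18. ]
bayR [628.7  27.8  18. ]
nearL [442.  258.6  64. ]
nearR [406.   73.8  64. ]
midR [540.2  47.1  64. ]
s bayR [646.5  33.9  18. ]
s bayL [678.6 220.   18. ]
s midR [542.9  53.7  64. ]
s midL [575. 241.  64.]
s nearR [414.1  81.4  64. ]
[ 553.7 -253.4   44. ] cup [ 675.8 -328.5   86. ] beaker [756.8 -31.8  30. ] roll
```

Tin (363,240), loose amber bottle (385,180; it alone stands free of rack and carrier; the blue (155,185), (222,295) and green (165,250) bottles are not meant), thermometer (460,230). Carrier yaw is about −10.8° and the compartment centre about (491,159). I'll move over the tin and refine there.

```bash
python3 -m crank '{"linear":[[4.3,-2.7,-0.5],[4.3,-2.7,-0.5],[4.3,-2.7,-0.5],[4.3,-2.7,-0.5],[4.3,-2.7,-0.5],[4.3,-2.7,0],[4.3,-2.7,0],[4.3,-2.7,0],[4.3,-2.7,0],[0,0,0]],"roll":[0,0,0,0,0,0,0,-9,-9,-9.5]}' 6 40
python3 - <<'E'
from h import *
np.set_printoptions(precision=1,suppress=True)
print(get_obs()["tcp_pos"],get_obs()["joint_pos"]);ci=camera_info("wrist");print(ci);cv2.imwrite("pics/w1.png",snapshot("wrist")[:,:,::-1])
print(proj(ci,[475,-125,128]))
E
```

```text
time: 1.35
tcp_pos: [471.8, -118.7, 231.3]
tool_rot: [[0.619, 0.785, -0.001], [0.785, -0.619, 0.001], [-0.0, -0.001, -1.0]]
contact_force: [-0.7, -0.4, -0.2]
finger_gap: 60.2
finger_force: 0.0
[ 471.8 -118.7  231.3] [-14.1  -3.    4.7  97.8   0.  114.1]
{'mtx': array([[322.1,   0. , 275.3],
       [  0. , 322.1, 208.9],
       [  0. ,   0. ,   1. ]]), 'eye': array([512.8, -66.8, 398.8]), 'attitude': array([[ 0.8, -0.6, -0.2],
       [-0.6, -0.8, -0.2],
       [-0. ,  0.3, -1. ]])}
[283.1 203.1]
```

View pics/w1.png

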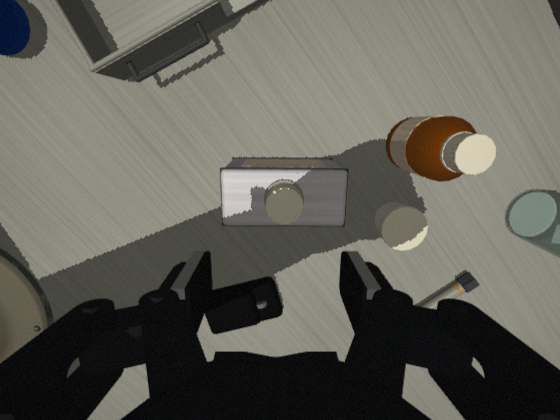

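The tin top's corners are at (220,169), (348,168), (346,226) and (222,226), with its cap at (284,204). The bottle cap is at (475,155).

Run:
```python
from h import *
np.set_printoptions(precision=2,suppress=True)
ci=camera_info("wrist")
q=np.array([plane(ci,*p,100)for p in[(220,169),(348,168),(346,226),(222,226)]]);print(q,q.mean(0))
print([np.linalg.norm(q[i]-q[i-1])for i in range(4)],[np.degrees(np.arctan2(*(b-a)[1::-1])) for a,b in((q[0],q[1]),(q[3],q[2]))])
print("cap",plane(ci,284,203,128),"bottle",plane(ci,475,155,134),"cup",plane(ci,404,227,44))
o=get_obs();R=np.array(o["tool_rot"]);print(R.T@(np.r_[plane(ci,284,203,128)[:2],102]-o["tcp_pos"]),R.T@(np.r_[q.mean(0)[:2],102]-o["tcp_pos"]))
```

```text
[[ 444.29  -70.13  100.  ]
 [ 538.78 -142.6   100.  ]
 [ 505.02 -188.24  100.  ]
 [ 409.49 -113.81  100.  ]] [ 474.4  -128.69  100.  ]
[np.float64(55.8496107088886), np.float64(119.08080607155708), np.float64(56.769338548461576), np.float64(121.10564243829724)] [np.float64(-37.4882927638125), np.float64(-37.923909987350754)]
cap [ 475.19 -126.56  128.  ] bottle [ 623.36 -188.92  134.  ] cup [ 556.08 -253.19   44.  ]
[ -2.88   7.3  129.36] [ -5.05   7.98 129.36]
```

```bash
python3 -m crank '{"linear":[[-0.2,0.4,3],[-0.2,0.37,4],[0,0,3],[0,0,2],[0,0,0.7],[0,0,0],[0,0,0],[0,0,0],[0,0,0],[0,0,0]],"roll":[0,0,0,0,0,0,0,0,0,0]}' 6 
python3 -m crank '{"linear":[[0,0,0],[0,0,0],[0,0,0],[0,0,0]],"roll":[0,0,0,0]}' 0 60
```

```text
time: 2.65
tcp_pos: [474.4, -129.5, 105.0]
tool_rot: [[0.626, 0.779, 0.0], [0.779, -0.626, -0.0], [0.0, 0.0, -1.0]]
contact_force: [-0.0, -0.3, 0.5]
finger_gap: 60.2
finger_force: 0.0
time: 3.15
tcp_pos: [474.3, -129.5, 104.9]
tool_rot: [[0.627, 0.779, -0.0], [0.779, -0.627, 0.0], [0.0, -0.0, -1.0]]
contact_force: [-0.5, -0.5, -0.3]
finger_gap: -0.1
finger_force: 0.0
```

Run:
```python
from h import *
w=snapshot("wrist");s=snapshot("scene")[170:270,170:290]
s=cv2.resize(s,None,fx=4.2,fy=4.2)
im=np.zeros((420,560+504,3),np.uint8);im[:,:560]=w;im[:,560:]=s
im=cv2.resize(im,(798,315));cv2.imwrite("pics/c2.png",im[:,:,::-1])
```

```text
(no output)
```

View pics/c2.png

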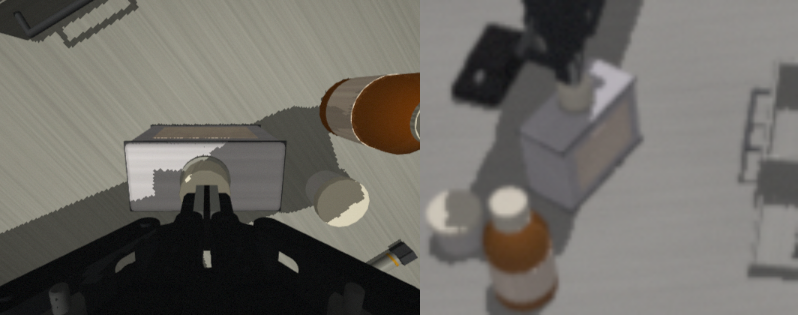

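Run:
```python
from h import *
np.set_printoptions(precision=2,suppress=True)
o=get_obs();ci=camera_info("wrist");print(ci["eye"],o["tcp_pos"],proj(ci,o["tcp_pos"]),proj(ci,np.array(o["tcp_pos"])+[0,0,19]))
k=4/3
q=np.array([plane(ci,u*k,v*k,100)for u,v in[(124,141),(285,141),(282,212),(131,212)]]);print(q,q.mean(0))
for z in(104,116,128):print(proj(ci,[474.8,-127.6,z])/k)
print(proj(ci,[474.8,-127.6,128])/k-proj(ci,[474.8-17*.78,-127.6+17*.626,128])/k)
```

```text
[515.75 -77.9  272.45] [ 474.33 -129.48  104.87] [275.66 243.9 ] [275.69 257.96]
[[ 446.74  -67.81  100.  ]
 [ 537.89 -141.34  100.  ]
 [ 503.99 -187.4   100.  ]
 [ 411.14 -112.52  100.  ]] [ 474.94 -127.27  100.  ]
[205.65 180.29]
[205.59 186.48]
[205.52 193.59]
[26.26 -0.06]
```

Run:
```python
from h import *
w=snapshot("wrist")[180:320,180:370];s=snapshot("scene")[160:250,195:265];t=snapshot("top")[200:290,330:400]
f=lambda a:cv2.resize(a,(int(a.shape[1]*300/a.shape[0]),300),interpolation=cv2.INTER_CUBIC)
im=np.hstack([f(w),f(s)]);print(im.shape);cv2.imwrite("pics/c3.png",im[:,:,::-1]);print(get_obs()["finger_gap"],get_obs()["finger_force"])
```

```text
(300, 640, 3)
-0.03754739757912893 0.0
```

View pics/c3.png

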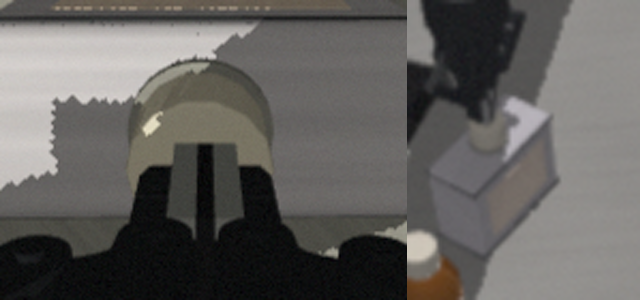

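The shut fingertips (crop (205,143)) are drawn over the cap's top face, so they stand above it. They look about 30 mm higher than the TCP reading. I'll check by touching the cap top lightly.

```bash
python3 -m crank '{"linear":[[0,0,0.2],[0,0,0.2],[0,0,0]],"roll":[0,0,0]}' | egrep "pos|force"; python3 -m crank '{"linear":[[0,0,0.2],[0,0,0.2],[0,0,0]],"roll":[0,0,0]}'| egrep "pos|force"
```

```text
tcp_pos: [474.7, -129.6, 103.6]
contact_force: [-6.8, 1.9, 20.9]
finger_force: 10.4
tcp_pos: [475.1, -129.5, 103.5]
contact_force: [-18.3, 5.7, 48.8]
finger_force: 24.8
```

Contact came at a reading of about 104.5 with the cap top at 128. The true tips are therefore about 23.5 mm behind the reported TCP, and I'll correct for that from here on.

```bash
python3 -m crank '{"linear":[[0,0,-1],[0,0,-1],[0,0,0],[0,0,0],[0,0,0]],"roll":[0,0,0,0,0]}' 6 | egrep "pos|force|gap"; python3 -m crank '{"linear":[[0,0,1],[0,0,1],[0,0,0.7],[0,0,0.5],[0,0,0],[0,0,0]],"roll":[0,0,0,0,0,0]}'| egrep "pos|force|gap"
python3 -m crank '{"linear":[[0,0,0],[0,0,0],[0,0,0],[0,0,0]],"roll":[0,0,0,0]}' 0 60
```

```text
tcp_pos: [474.1, -129.4, 116.2]
contact_force: [0.5, -0.4, 0.4]
finger_gap: 60.0
finger_force: 0.0
tcp_pos: [474.5, -129.5, 85.2]
contact_force: [-0.5, 0.2, 0.7]
finger_gap: 60.2
finger_force: 0.0
time: 6.02
tcp_pos: [474.2, -129.3, 85.4]
tool_rot: [[0.626, 0.78, 0.0], [0.78, -0.626, 0.0], [0.0, -0.0, -1.0]]
contact_force: [-3.2, 2.6, 5.7]
finger_gap: 32.1
finger_force: 59.4
```

```bash
python3 -m crank '{"linear":[[0,0,-2],[0,0,-4.5],[0,0,-5],[3.9,-2.95,0],[3.9,-2.95,0],[3.9,-2.95,0],[3.9,-2.95,0],[0,0,0],[0,0,0],[0,0,0]],"roll":[0,0,0,0,0,0,0,-9.3,-9.3,-9.4]}' 
python3 -m crank '{"linear":[[0,0,0],[0,0,0],[0,0,0]],"roll":[0,0,0]}'
python3 - <<'E'
from h import *
np.set_printoptions(precision=3,suppress=True)
ci=camera_info("wrist");print(ci["eye"]);cv2.imwrite("pics/w2.png",snapshot("wrist")[:,:,::-1])
cv2.imwrite("pics/t2.png",snapshot("top")[:,:,::-1])
E
```

```text
time: 7.28
tcp_pos: [479.9, 66.2, 198.8]
tool_rot: [[0.181, 0.983, -0.002], [0.983, -0.181, -0.0], [-0.001, -0.002, -1.0]]
contact_force: [0.5, 0.6, -6.4]
finger_gap: 31.8
finger_force: 60.7
time: 7.65
tcp_pos: [480.1, 66.0, 199.7]
tool_rot: [[0.189, 0.982, -0.0], [0.982, -0.189, -0.0], [-0.0, -0.0, -1.0]]
contact_force: [0.2, -0.6, -5.9]
finger_gap: 32.3
finger_force: 60.7
[492.219 131.131 367.26 ]
```

View pics/w2.png

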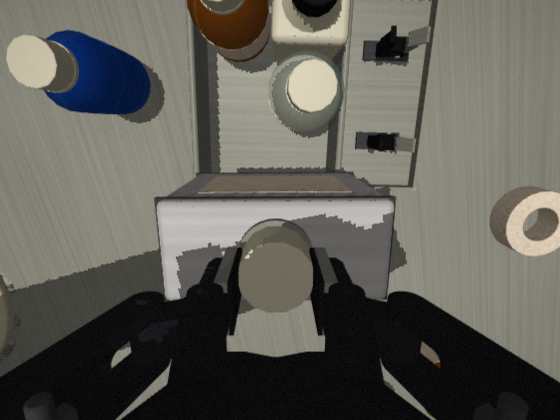

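The carried tin's top edge runs (155,198)–(395,198). The compartment's side walls are at columns of about 195 and 345, the clear cap at (312,85), and the clips at (390,45) and (380,142). I'll refine the carrier pose from these wall edges.

Run:
```python
from h import *
np.set_printoptions(precision=1,suppress=True)
g=cv2.cvtColor(cv2.imread("pics/w2.png"),cv2.COLOR_BGR2GRAY).astype(float);ci=camera_info("wrist")
for y in(100,125,150,165):
    p=g[y-3:y+4].mean(0);print(y,"L",p[180:222].astype(int),"R",p[332:362].astype(int),"B",p[400:432].astype(int))
q=np.array([plane(ci,*p,214.5)for p in[(155,198),(395,198),(387,298),(165,297)]]);print(q,q.mean(0),np.linalg.norm(q[0]-q[1]),np.degrees(np.arctan2(*(q[1]-q[0])[1::-1])),np.degrees(np.arctan2(*(q[2]-q[3])[1::-1])))
print("clear",plane(ci,312,85,134))
C=np.array([491.5,159.5]);a=np.radians(-10.8);ex=np.array([np.cos(a),np.sin(a)]);ey=np.array([-ex[1],ex[0]])
P=lambda x,y,z:proj(ci,np.r_[C+x*ex+y*ey,z])
for n,x,z in[("Lout",-68.5,64),("Lin",-64.5,64),("Lfloor",-64.5,4),("Rin",64.5,64),("Rout",68.5,64),("bay out",163.5,18)]:print(n,P(x,-20,z),P(x,20,z))
```

```text
100 L [138 138 138 137 134 134 134 132 134 131 120 131 141 141 118  98  70  47
  49  48  47  48  47  47  47  47  47  48  52  66  73  73  73  71  74  73
  73  83 122 151 157 158] R [143 120 100  96  95  93  88  75  69  75  99 126 126 113 121 147 146 147
 146 145 146 146 145 145 144 145 144 144 143 144] B [141 142 140 140 140 140 140 140 140 139 140 140 140 140 138 139 140 138
 120  65  57  56  53  58  92 134 136 136 136 135 136 136]
125 L [133 134 133 134 138 139 139 138 139 139 132 116 129 138 142 121 103  74
  48  49  48  47  48  48  49  49  48  49  48  53  66  68  69  69  69  71
  69  70  80 126 150 150] R [ 55  56  58  57  57  66 103 125 137 147 128 117 119 148 148 148 147 146
 147 147 147 147 147 146 146 147 146 146 146 145] B [144 143 144 143 144 143 143 142 142 141 141 141 141 141 138 108  58  55
  53  53  66 113 137 137 137 140 137 137 136 136 137 138]
150 L [137 137 138 139 139 136 134 134 135 134 138 138 123 129 137 144 124 106
  78  48  50  50  47  47  48  48  47  47  47  48  51  70  69  68  70  70
  70  70  72  93 131 147] R [ 57  57  57  60  91 120 135 145 132 117 116 148
[... 334 characters left out ...]
8  50  62  70  70  70  69
  70  70  70  84 132 146] R [ 58  56  62  95 122 135 143 131 116 109 132 133 146 146 146 146 146 145
 145 145 145 146 144 144 144 144 143 144 142 144] B [138 138 139 138 138 137 138 138 138 131  91  56  54  55  57  81 131 137
 138 140 141 140 138 137 139 139 138 140 139 139 138 137]
[[427.6 106.6 214.5]
 [542.5  84.3 214.5]
 [533.2  30.3 214.5]
 [417.3  53.4 214.5]] [480.2  68.7 214.5] 117.06110638598406 -10.968744712098896 -11.256956692858703
clear [521.1 149.3 134. ]
Lout [192.8 111.9] [189.5  63.9]
Lin [197.2 111.9] [194.1  63.9]
Lfloor [210.2 113.4] [208.   73.6]
Rin [340.2 111.5] [342.5  63.4]
Rout [344.7 111.5] [347.1  63.4]
bay out [426.9 112.4] [431.7  70.9]
```

```bash
python3 - <<'E'
from h import *
np.set_printoptions(precision=2,suppress=True)
ci=camera_info("wrist")
L=[(190,100),(191,125),(192.2,150),(193.2,165)];Li=[(195.7,100),(196.7,125),(198,150),(198.7,165)]
Ro=[(345.8,100),(344.2,125),(342.3,150),(341.3,165)];Ri=[(341.7,100),(338.2,125),(336,150),(335,165)]
B=[(424.3,100),(421,125),(417.5,150),(415.5,165)]
A=[]
for n,l,z in[("Lout",L,64),("Lin",Li,64),("Rin",Ri,64),("Rout",Ro,64),("bay",B,18)]:
    w=np.array([plane(ci,u,v,z)[:2]for u,v in l]);d=np.polyfit(w[:,1],w[:,0],1);yaw=-np.degrees(np.arctan(d[0]));a=np.radians(-11.5)
    print(n,"yaw",yaw,"x along carrier rel (491.5,159.5):",((w-[491.5,159.5])@[np.cos(a),np.sin(a)]))
for n,p in[("pamber",(473.5,227.2)),("pclear",(521.2,149.7))]:print(n)
E
python3 - <<'E'
from h import *
# end wall -y and handle from first wrist picture w1 is gone; use top picture t2: mid wall & +y end
t=cv2.imread("pics/t2.png")[150:290,180:320];cv2.imwrite("pics/t2c.png",cv2.resize(t,(600,600),interpolation=cv2.INTER_CUBIC))
E
```

```text
Lout yaw -12.049107379851652 x along carrier rel (491.5,159.5): [-70.15 -70.55 -70.79 -70.67]
Lin yaw -11.89482975115296 x along carrier rel (491.5,159.5): [-65.06 -65.36 -65.39 -65.49]
Rin yaw -14.028365270871301 x along carrier rel (491.5,159.5): [65.45 63.64 62.96 62.85]
Rout yaw -11.877857789803306 x along carrier rel (491.5,159.5): [69.12 69.11 68.82 68.78]
bay yaw -12.162519536123735 x along carrier rel (491.5,159.5): [159.44 159.26 158.85 158.71]
pamber
pclear
```

Yaw is −12.0°. The end wall's outer rim corner is at (95,71) in that first wrist picture, and its rim edge runs up to about (220,3). I'll get the carrier's y from it.

Run:
```python
from h import *
np.set_printoptions(precision=2,suppress=True)
o=get_obs();ci=camera_info("wrist");R=np.array(o["tool_rot"]);A=R.T@np.array(ci["attitude"]);off=R.T@(np.array(ci["eye"])-o["tcp_pos"])
R1=np.array([[.619,.785,-.001],[.785,-.619,.001],[0,-.001,-1]])
c1={"mtx":ci["mtx"],"eye":R1@off+[471.8,-118.7,231.3],"attitude":R1@A};print(c1["eye"])
a=np.radians(-12);ex=np.array([np.cos(a),np.sin(a)]);ey=np.array([-ex[1],ex[0]])
g=cv2.cvtColor(cv2.imread("pics/w1.png"),cv2.COLOR_BGR2GRAY)
for u in(110,130,150,170,190):
    v0=int(71-(u-95)*68/125);print(u,v0-10,g[v0-10:v0+12,u-1:u+2].mean(1).astype(int))
for p in[(95,71),(220,3)]:
    w=plane(c1,*p,64)[:2];print(w,"rel x,y",(w-[491.5,159.5])@ex,(w-[491.5,159.5])@ey)
print("clear",(np.array([521.1,149.5])-[491.5,159.5])@np.c_[ex,ey],"amber",(np.array([473.4,227.2])-[491.5,159.5])@np.c_[ex,ey])
```

```text
[512.64 -66.55 398.86]
110 52 [ 55  77 108 128 139 137 127 111  95  84 107 109  69  48  50  49  51  49
  49  49  49  49]
130 41 [138 128 130 137 141 136 119 106  88  91 107  87  56  48  47  49  50  48
  48  39  31  39]
150 31 [131 134 142 142 130 113  97  87 103 106  72  49  48  51  48  49  47  48
  48  48  49  49]
170 20 [131 138 143 136 122 105  87  94 110  88  54  47  50  51  49  49  48  48
  45  47  49  48]
190 9 [133 142 143 130 113  98  82  94 103  79  56  48  48  51  50  47  48  47
  48  47  49  50]
[404.51  77.95] rel x,y -68.13615275939645 -97.85511279017862
[537.07  46.81] rel x,y 68.00689185796813 -100.75458270895884
clear [31.03 -3.63] amber [-31.78  62.46]
```

```bash
python3 -m crank '{"linear":[[1.3,-0.4,0],[1.38,-0.4,0],[0,0,1.5],[0,0,1.5],[0,0,1],[0,0,0],[0,0,0],[0,0,0]],"roll":[0,0.9,0,0,0,0,0,0]}'
python3 - <<'E'
from h import *
np.set_printoptions(precision=2,suppress=True)
o=get_obs();ci=camera_info("wrist");im=snapshot("wrist");cv2.imwrite("pics/w3.png",im[:,:,::-1]);zt=100+o["tcp_pos"][2]-85.4
g=cv2.GaussianBlur(cv2.cvtColor(im,cv2.COLOR_RGB2GRAY),(3,3),0).astype(int)
C=np.array([490.8,159.3]);a=np.radians(-12);ex=np.array([np.cos(a),np.sin(a)]);ey=np.array([-ex[1],ex[0]])
# expected corners of tin top at target
for x,y in[(-60,28),(60,28),(60,-28),(-60,-28)]:print(proj(ci,np.r_[C+x*ex+(y-64.7)*ey,zt]))
for u in(180,210,240,320,350,375):
    print(u,g[185:215,u])
for v in(215,235,255):print(v,g[v,145:175],g[v,380:410])
E
```

```text
time: 8.75
tcp_pos: [477.6, 93.8, 160.4]
tool_rot: [[0.203, 0.979, 0.001], [0.979, -0.203, 0.0], [0.0, 0.001, -1.0]]
contact_force: [0.1, -0.1, -5.7]
finger_gap: 31.7
finger_force: 60.6
[152.29 197.03]
[398.27 197.79]
[387.34 299.86]
[162.54 299.29]
180 [141 129 109  92  86  86  86  83  83  85  83  67  51  57  83 109 131 152
 167 175 180 185 190 194 195 195 194 192 192 192]
210 [ 99  99 100  99  99 103 118 130 114  88  74  61  52  63  89 116 139 157
 169 174 180 185 190 194 196 195 194 193 192 193]
240 [ 99  99 100 100  98  99 108 113 102  89  78  60  50  64  89 113 138 158
 169 175 180 185 189 192 195 195 193 192 192 192]
320 [101 100 100  99  99 110 126 117  92  78  67  52  55  77 101 119 142 163
 173 178 182 187 191 193 194 194 193 181 147 113]
350 [ 89  89  87  86  88 100 118 116  98  87  74  58  59  83 110 133 152 166
 174 179 183 188 192 195 195 195 194 194 194 195]
375 [146 142 131 108  86  83  87  86  83  77  63  51  58  85 113 137 156 168
 175 180 184 188 192 194 195 195 194 190 179 170]
215 [146 146 147 147 146 146 147 148 149 145 125 114 140 169 180 185 189 193
 193 193 193 194 194 193 193 194 194 194 194 194] [103 103 102 102 103 103 102 103 102 100  99  95  83  64  55  66  85 100
 105 106 107 108 108 107 107 107 108 108 108 107]
235 [144 145 146 145 144 146 147 146 146 146 146 142 125 119 147 172 181 186
 191 194 194 194 194 195 194 194 194 194 195 195] [102 102 101 102 101 101 100  98  97  95  87  69  58  65  70  71  71  71
  72  73  74  74  76  96 126 140 144 146 146 145]
255 [146 145 146 146 144 143 143 143 144 145 143 144 146 144 125 118 145 170
 176 181 185 189 190 190 189 189 189 189 189 188] [101 101 101 101 100  99  99  97  91  73  58  64  73  74  73  73  72  71
  70  71  72  73  73  73  73  72  71  72  74  76]
```

View pics/w3.png

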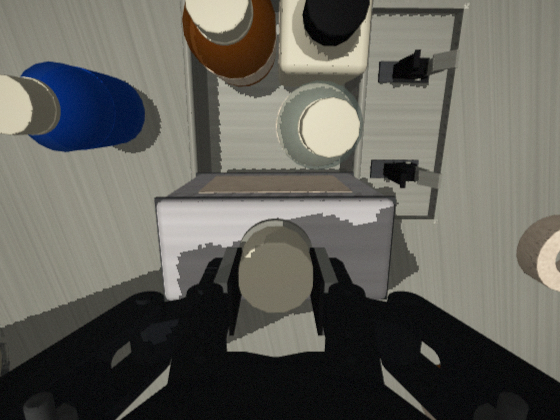

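```bash
python3 -m crank '{"linear":[[0,0,1],[0,0,1],[0,0,1],[0,0,0.5],[0,0,0]],"roll":[0,0,0,0,0]}' | egrep "pos|force:|rot"; python3 -m crank '{"linear":[[0,0,1],[0,0,1],[0,0,0.8],[0,0,0.4],[0,0,0]],"roll":[0,0,0,0,0]}'| egrep "pos|force:|rot|gap"
```

```text
tcp_pos: [476.7, 93.7, 123.8]
tool_rot: [[0.203, 0.979, -0.002], [0.979, -0.203, -0.0], [-0.001, -0.002, -1.0]]
contact_force: [-0.4, 1.4, -5.9]
finger_force: 60.8
tcp_pos: [477.1, 93.8, 92.5]
tool_rot: [[0.203, 0.979, -0.001], [0.979, -0.203, -0.0], [-0.0, -0.001, -1.0]]
contact_force: [-0.4, 1.0, -6.1]
finger_gap: 31.7
finger_force: 60.8
```

Clear all the way down. I'll lower to contact and release.

```bash
python3 -m crank '{"linear":[[0,0,0.15],[0,0,0.15],[0,0,0.1],[0,0,0]],"roll":[0,0,0,0]}' | egrep "pos|force:"
```

```text
tcp_pos: [477.4, 93.9, 89.8]
contact_force: [-4.9, -0.5, 4.7]
finger_force: 62.0
```

```bash
python3 -m crank '{"linear":[[0,0,0],[0,0,0],[0,0,0],[0,0,-1],[0,0,-4],[0,0,-5]],"roll":[0,0,0,0,0,0]}' 5.6 | egrep "pos|force:|gap"
python3 -m crank '{"linear":[[-3.5,2.88,0],[-3.5,2.88,0],[-3.5,2.88,0],[-3.5,2.88,0],[-3.5,2.88,0],[-3.5,2.88,0],[-3.5,2.88,0],[0,0,0],[0,0,0],[0,0,0]],"roll":[0,0,0,0,0,0,0,0,0,0]}' | egrep "pos|force:|rot"
python3 - <<'E'
from h import *
np.set_printoptions(precision=1,suppress=True)
o=get_obs();ci=camera_info("wrist");im=snapshot("wrist");cv2.imwrite("pics/w4.png",im[:,:,::-1])
for p in([625,-187.5,134],):
    c=proj(ci,p);m=blob(im,c,30);x=cen(m);cc,r=cv2.minEnclosingCircle(cv2.findNonZero(m));P=plane(ci,*cc,134);print(c,x,cc,r,P, "r mm",r/322*(np.array(ci["attitude"])[:,2]@(P-ci["eye"])))
    R=np.array(o["tool_rot"]);print(R.T@(P-o["tcp_pos"]))
t=snapshot("top");s=snapshot("scene");cv2.imwrite("pics/t4.png",t[:,:,::-1]);cv2.imwrite("pics/s4.png",s[:,:,::-1])
ct=camera_info("top");c=proj(ct,[477.3,96,132]);print("tin cap",c,cen(blob(t,c,15)))
E
```

```text
tcp_pos: [476.8, 93.8, 190.0]
contact_force: [1.3, 0.6, 0.2]
finger_gap: 55.9
finger_force: 0.0
tcp_pos: [624.9, -185.9, 189.7]
tool_rot: [[0.202, 0.979, 0.001], [0.979, -0.202, -0.0], [0.0, 0.001, -1.0]]
contact_force: [-0.3, -0.9, -0.2]
finger_force: 0.0
[276.7 217.6] (275.57293729372935, 218.02772277227723, 1515.0) (276.0, 215.0) 25.632110595703125 [ 624.9 -185.5  134. ] r mm 18.520670398130417
[ 0.5 -0.1 55.7]
tin cap [267.3 232.9] (267.3071895424837, 232.36601307189542, 153.0)
```

```bash
python3 -m crank '{"linear":[[0,0,3],[0,0,3],[0,0,2],[0,0,1.2],[0,0,0.7],[0,0,0]],"roll":[0,0,0,0,0,0]}' | egrep "pos|force:|gap"
python3 -m crank '{"linear":[[0,0,0],[0,0,0],[0,0,0],[0,0,0]],"roll":[0,0,0,0]}' 0 60| egrep "pos|force:|gap|time"
```

```text
tcp_pos: [625.1, -186.8, 90.1]
contact_force: [0.7, -0.1, -0.3]
finger_gap: 55.9
finger_force: 0.0
time: 13.95
tcp_pos: [625.5, -187.0, 91.1]
contact_force: [-1.5, 1.0, 6.3]
finger_gap: 32.1
finger_force: 59.8
```

```bash
python3 -m crank '{"linear":[[0,0,-3],[0,0,-5],[0,0,-5],[0,0,-2],[0,0,0]],"roll":[0,0,0,0,0]}' | egrep "pos|force:|gap"
python3 -m crank '{"linear":[[3.87,-2.93,0],[3.87,-2.93,0],[3.87,-2.93,0],[3.87,-2.93,0],[3.87,-2.93,0],[3.87,-2.93,0],[3.87,-2.93,0],[3.87,-2.93,0],[0,0,0],[0,0,0]],"roll":[0,0,0,0,0,0,0,0,0,0]}' | egrep "pos|force:|rot"
python3 - <<'E'
from h import *
np.set_printoptions(precision=1,suppress=True)
o=get_obs();ci=camera_info("wrist");im=snapshot("wrist");cv2.imwrite("pics/w5.png",im[:,:,::-1])
C=np.array([490.8,159.3]);a=np.radians(-12);ex=np.array([np.cos(a),np.sin(a)]);ey=np.array([-ex[1],ex[0]])
zc=134+o["tcp_pos"][2]-91.1
for n,p in[("held",[*(C-32.5*ex-2.3*ey),zc]),("clear",[521.2,149.5,138]),("amber",[473.4,227.2,138])]:
    c=proj(ci,p);print(n,c)
    try:
        m=blob(im,c,25);cc,r=cv2.minEnclosingCircle(cv2.findNonZero(m));P=plane(ci,*cc,p[2]);print(cc,r,cen(m),P[:2],(P[:2]-C)@np.c_[ex,ey])
    except Exception as e:print(e)
E
```

```text
tcp_pos: [625.7, -187.1, 241.1]
contact_force: [0.5, 0.5, -2.9]
finger_gap: 31.7
finger_force: 60.7
tcp_pos: [457.9, 163.6, 238.6]
tool_rot: [[0.202, 0.979, -0.002], [0.979, -0.202, -0.001], [-0.001, -0.001, -1.0]]
contact_force: [-0.3, -0.1, -3.4]
finger_force: 61.1
held [277.8 280.6]
(272.8221740722656, 273.90948486328125) 45.6480712890625 (275.52954502548613, 275.02680762695866, 5297.0) [457.1 167.3] [-34.6   0.8]
clear [351.7 201.6]
(338.698486328125, 192.20228576660156) 34.320899963378906 (340.63009404388714, 190.9631661442006, 2552.0) [511.6 160. ] [20.2  5. ]
amber [278.9 121.5]
(278.5, 123.5) 20.554903030395508 (278.7421875, 123.5703125, 1280.0) [472.8 225.7] [-31.4  61.2]
```

```bash
python3 -m crank '{"linear":[[-0.05,0.06,1],[0,0,2],[0,0,1.5],[0,0,1],[0,0,1],[0,0,0.5],[0,0,0]],"roll":[0,0,0,0,0,0,0]}' | egrep "pos|force:"
python3 -m crank '{"linear":[[0,0,1],[0,0,1],[0,0,1],[0,0,0.5],[0,0,0]],"roll":[0,0,0,0,0]}' | egrep "pos|force:"
```

```text
tcp_pos: [458.7, 163.2, 169.8]
contact_force: [-0.2, 0.6, -3.2]
finger_force: 61.1
tcp_pos: [458.6, 163.1, 134.5]
contact_force: [-0.4, -0.1, -3.2]
finger_force: 61.0
```

```bash
python3 -m crank '{"linear":[[0,0,1],[0,0,1],[0,0,0.7],[0,0,0.4],[0,0,0]],"roll":[0,0,0,0,0]}' | egrep "pos|force:|gap|time"
```

```text
time: 18.0
tcp_pos: [458.6, 163.1, 103.6]
contact_force: [0.2, 0.2, -3.0]
finger_gap: 31.8
finger_force: 61.0
```

```bash
python3 -m crank '{"linear":[[0,0,0.3],[0,0,0.3],[0,0,0.15],[0,0,0.15],[0,0,0]],"roll":[0,0,0,0,0]}' | egrep "pos|force:|gap|time"
```

```text
time: 18.62
tcp_pos: [458.8, 163.2, 95.1]
contact_force: [-1.2, 0.5, -0.4]
finger_gap: 31.8
finger_force: 61.2
```

```bash
python3 -m crank '{"linear":[[0,0,0],[0,0,0],[0,0,0],[0,0,-1],[0,0,-4],[0,0,-4],[0,0,-1]],"roll":[0,0,0,0,0,0,0]}' 4.6 | egrep "pos|force:|gap"
python3 -m crank '{"linear":[[-5.22,1.66,0],[-5.22,1.66,0],[-5.22,1.66,0],[-5.22,1.66,0],[-5.22,1.66,0],[-5.22,1.66,0],[-5.22,1.66,0],[-5.22,1.66,0],[-5.22,1.66,0],[-5.22,1.66,0]],"roll":[0,0,0,0,0,0,0,0,0,0]}' | egrep "pos|force:|rot"
python3 -m crank '{"linear":[[0,0,0],[0,0,0],[0,0,0],[0,0,0],[0,0,0],[0,0,0],[0,0,0],[0,0,0],[0,0,0]],"roll":[9.8,9.8,9.8,9.8,9.8,9.8,9.8,9.8,0]}' 6| egrep "pos|force:|rot|time"
python3 - <<'E'
from h import *
np.set_printoptions(precision=1,suppress=True)
o=get_obs();ci=camera_info("wrist");im=snapshot("wrist");cv2.imwrite("pics/w6.png",im[:,:,::-1])
cv2.imwrite("pics/t6.png",snapshot("top")[:,:,::-1]);cv2.imwrite("pics/s6.png",snapshot("scene")[:,:,::-1])
for p in([586,-381,10],[515,-382,10],[444,-382,10]):print(proj(ci,p))
hsv=cv2.cvtColor(im,cv2.COLOR_RGB2HSV)
m=cv2.inRange(hsv,(8,70,80),(30,255,255));n,l,st,ce=cv2.connectedComponentsWithStats(m)
for i in range(1,n):
    if st[i,4]>15:print("orange",ce[i],st[i],plane(ci,*ce[i],10),plane(ci,*ce[i],18))
E
```

```text
tcp_pos: [459.7, 163.5, 198.2]
contact_force: [-0.2, -0.5, 0.5]
finger_gap: 46.3
finger_force: 0.0
tcp_pos: [515.3, -383.4, 194.4]
tool_rot: [[0.203, 0.979, -0.0], [0.979, -0.203, 0.0], [0.0, -0.0, -1.0]]
contact_force: [0.8, -0.4, 0.1]
finger_force: 0.0
time: 21.88
tcp_pos: [515.4, -381.6, 194.4]
tool_rot: [[1.0, -0.0, -0.001], [-0.0, -1.0, 0.0], [-0.001, -0.0, -1.0]]
contact_force: [-0.0, 0.8, 0.5]
finger_force: 0.0
[274.3 116.2]
[275.4 182.8]
[275.6 242.8]
orange [554.6   1.6] [550   0  10   5  32] [ 691.3 -650.9   10. ] [ 688.9 -644.8   18. ]
orange [279.8 132.5] [272 131  17   4  62] [ 569.3 -386.7   10. ] [ 569.6 -386.6   18. ]
orange [280.8 234.1] [274 232  15   5  46] [ 454.7 -388.1   10. ] [ 457.6 -388.    18. ]
```

```bash
python3 -m crank '{"linear":[[-0.29,0.58,4],[0,0,5],[0,0,5],[0,0,3],[0,0,2],[0,0,0.5],[0,0,0.5],[0,0,0]],"roll":[-0.7,0,0,0,0,0,0,0]}' 4.5| egrep "pos|force:|gap"
python3 -m crank '{"linear":[[0,0,0.5],[0,0,0.4],[0,0,0.2],[0,0,0]],"roll":[0,0,0,0]}' | egrep "pos|force:|gap"
```

```text
tcp_pos: [513.0, -387.8, -4.3]
contact_force: [-0.9, 0.1, 1.4]
finger_gap: 45.0
finger_force: 0.0
tcp_pos: [512.5, -387.4, -16.3]
contact_force: [-0.2, -0.1, -0.6]
finger_gap: 45.0
finger_force: 0.0
```

```bash
python3 -m crank '{"linear":[[0,0,0.25],[0,0,0.2],[0,0,0]],"roll":[0,0,0]}' | egrep "pos|force:|gap"
python3 -m crank '{"linear":[[0,0,0],[0,0,0],[0,0,0],[0,0,0]],"roll":[0,0,0,0]}' 0 100 | egrep "pos|force:|gap|time"
```

```text
tcp_pos: [512.5, -387.4, -20.9]
contact_force: [-0.5, 0.5, -0.7]
finger_gap: 44.9
finger_force: 0.0
time: 24.4
tcp_pos: [512.8, -387.6, -20.1]
contact_force: [-1.3, 0.6, 5.8]
finger_gap: 11.9
finger_force: 98.3
```

```bash
python3 -m crank '{"linear":[[0,0,-3],[0,0,-5],[0,0,-6],[0,0,-6],[0,0,-2],[0,0,0]],"roll":[0,0,0,0,0,0]}' | egrep "pos|force:|gap|rot"
python3 -m crank '{"linear":[[0.93,-5.3,0],[0.93,-5.3,0],[0.93,-5.3,0],[0.93,-5.3,0],[0.93,-5.3,0],[0.93,-5.3,0],[0.93,-5.3,0],[0.93,-5.3,0],[0,0,0]],"roll":[0,0,0,0,0,0,0,0,0]}' | egrep "pos|force:|rot"
python3 -m crank '{"linear":[[0,0,0],[0,0,0],[0,0,0],[0,0,0],[0,0,0],[0,0,0],[0,0,0],[0,0,0],[0,0,0],[0,0,0]],"roll":[-9.7,-9.7,-9.7,-9.7,-9.7,-9.7,-9.7,-9.4,0,0]}'| egrep "pos|force:|rot|time|gap"
python3 - <<'E'
from h import *
np.set_printoptions(precision=2,suppress=True)
o=get_obs();ci=camera_info("wrist");im=snapshot("wrist")[:,:,::-1];cv2.imwrite("pics/w7.png",im)
print({k:np.array(v).tolist() for k,v in ci.items()})
w3=cv2.imread("pics/w3.png")[0:230,345:475]
a=cv2.resize(w3,None,fx=2.6,fy=2.6,interpolation=cv2.INTER_CUBIC)
b=cv2.resize(im,None,fx=.8,fy=.8,interpolation=cv2.INTER_AREA)
out=np.zeros((598,338+448,3),np.uint8);out[:,:338]=a[:598];out[:336,338:]=b
t=cv2.imread("pics/t6.png")[160:250,190:300];t=cv2.resize(t,(320,262),interpolation=cv2.INTER_CUBIC);out[336:,338:658]=t
cv2.imwrite("pics/c4.png",out)
E
```

```text
tcp_pos: [513.2, -387.9, 200.7]
tool_rot: [[1.0, 0.011, 0.002], [0.011, -1.0, -0.002], [0.002, 0.002, -1.0]]
contact_force: [0.2, 0.3, -1.9]
finger_gap: 12.0
finger_force: 98.1
tcp_pos: [582.5, 25.5, 196.6]
tool_rot: [[0.999, 0.039, -0.004], [0.039, -0.999, 0.011], [-0.004, -0.011, -1.0]]
contact_force: [-0.6, -0.3, -0.9]
finger_force: 98.4
time: 27.52
tcp_pos: [582.6, 22.5, 198.5]
tool_rot: [[0.19, 0.982, -0.002], [0.982, -0.19, 0.011], [0.01, -0.004, -1.0]]
contact_force: [0.7, 0.3, -0.7]
finger_gap: 12.0
finger_force: 98.2
{'mtx': [[322.05781647753713, 0.0, 275.3125281981289], [0.0, 322.05781647753713, 208.9372309171377], [0.0, 0.0, 1.0]], 'eye': [595.0965790654839, 85.85982085399378, 366.79021053580993], 'attitude': [[0.9813877795581087, -0.18474785972191646, -0.05240471793814279], [-0.19200094158495823, -0.949217614519597, -0.2492419682080352], [-0.003696561171503782, 0.25466477693999395, -0.9670223300532458]]}
```

View pics/c4.png

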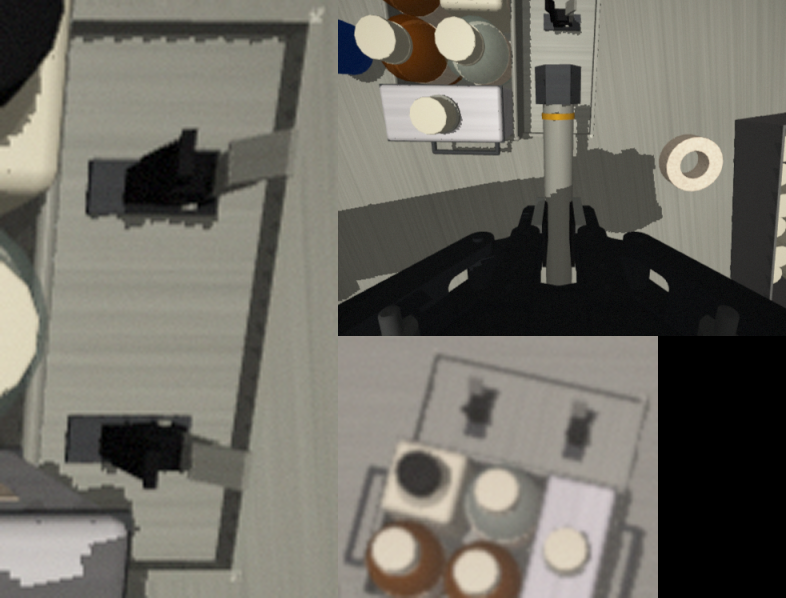

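The top-right view shows the thermometer held straight, with the tin and bottle standing packed. In the left crop (w3) the clip bases span (88–218, 160–215) and (67–190, 416–462), the black prongs have tips at about (190,130) and (150,487), and the steel jaws lean to +x. Next I'll compute the clip line and where the tube is in the hand.

Run:
```python
from h import *
np.set_printoptions(precision=1,suppress=True)
o=get_obs();ci=camera_info("wrist");R=np.array(o["tool_rot"]);A=R.T@np.array(ci["attitude"]);off=R.T@(np.array(ci["eye"])-o["tcp_pos"])
x=np.array([.203,.979,0.]);x/=np.linalg.norm(x);R3=np.c_[x,[x[1],-x[0],0],[0,0,-1]]
c3={"mtx":ci["mtx"],"eye":R3@off+[477.6,93.8,160.4],"attitude":R3@A}
C=np.array([490.8,159.3]);a=np.radians(-12);ex=np.array([np.cos(a),np.sin(a)]);ey=np.array([-ex[1],ex[0]]);M=np.c_[ex,ey]
k=lambda u,v:(345+u/2.6,v/2.6)
f=lambda p,z:(plane(c3,*p,z)[:2]-C)@M
for z in(4,8,12):
    print("z",z,"up",f(k(88,187),z),f(k(218,187),z),f(k(150,160),z),f(k(150,215),z),"low",f(k(67,440),z),f(k(190,440),z),f(k(120,416),z),f(k(120,462),z))
print("bay corners z18 top right inner",f(k(300,25),18),f(k(225,565),18),f(k(300,25),4))
for z in(60,73):print("z",z,"prong tips",f(k(190,130),z),f(k(150,487),z),"jaw end",f(k(290,155),z),f(k(243,470),z))
# predicted pixels of clips for xs=114.5/118.5
for xs in(114.5,118.5):
  for y in(45,-45):
    print(xs,y,[(( proj(c3,np.r_[C+(xs+dx)*ex+y*ey,z])-[345,0])*2.6).round() for dx,z in((-8,37),(8,37),(0,37),(-12,4),(12,4))])
# held tube
g=cv2.imread("pics/w7.png");hsv=cv2.cvtColor(g,cv2.COLOR_BGR2HSV);m=cv2.inRange(hsv[100:200,230:320],(8,90,80),(30,255,255));c=cen(m);u,v=c[0]+230,c[1]+100;zt=o["tcp_pos"][2]+20.1+10+7
P=plane(ci,u,v,zt);print("ring",u,v,c[2],P,R.T@(P-o["tcp_pos"]))
gr=cv2.cvtColor(g,cv2.COLOR_BGR2GRAY)
for v in(165,190,215,235):
    r=gr[v-1:v+2,240:310].mean(0);d=np.abs(np.diff(r));e=np.argsort(d)[-4:]+240.5;print(v,np.sort(e))
```

```text
z 4 up [96.5 43.6] [143.2  43.7] [117.8  52.6] [119.8  34.2] low [ 96.4 -47.6] [144.1 -47.4] [116.  -38.3] [117.8 -56.2]
z 8 up [95.3 43. ] [141.4  43.2] [116.3  51.9] [118.3  33.8] low [ 95.2 -47. ] [142.3 -46.9] [114.6 -37.8] [116.3 -55.5]
z 12 up [94.1 42.5] [139.7  42.6] [114.9  51.3] [116.8  33.4] low [ 94.  -46.4] [140.6 -46.3] [113.2 -37.3] [114.9 -54.8]
bay corners z18 top right inner [157.5  91.2] [157.3 -93.8] [164.7  95.4]
z 60 prong tips [108.2  51.5] [108.  -54.7] jaw end [138.5  44.9] [137.5 -49. ]
z 73 prong tips [103.  49.] [102.8 -52.1] jaw end [131.8  42.7] [130.9 -46.7]
114.5 45 [array([151., 167.]), array([201., 167.]), array([176., 167.]), array([105., 183.]), array([172., 183.])]
114.5 -45 [array([124., 446.]), array([169., 447.]), array([146., 447.]), array([ 83., 433.]), array([145., 434.])]
118.5 45 [array([164., 167.]), array([214., 168.]), array([189., 167.]), array([116., 183.]), array([183., 183.])]
118.5 -45 [array([135., 446.]), array([181., 447.]), array([158., 447.]), array([ 94., 433.]), array([156., 434.])]
ring 275.0414201183432 145.3786982248521 338.0 [593.   78.  235.9] [ 56.7  -0.6 -36.5]
165 [241.5 293.5 294.5 298.5]
190 [256.5 291.5 293.5 298.5]
215 [256.5 257.5 258.5 292.5]
235 [257.5 258.5 277.5 282.5]
```

```bash
python3 -m crank '{"linear":[[3.78,0.1,0],[3.78,0.1,0],[3.78,0.1,0],[0,0,0],[0,0,3],[0,0,4],[0,0,3],[0,0,2],[0,0,0.8],[0,0,0]],"roll":[0,0,0,1,0,0,0,0,0,0]}' | egrep "pos|force:|gap|rot|time"
python3 -m crank '{"linear":[[0,0,0],[0,0,0]],"roll":[0,0]}' | egrep "pos|force:|gap|rot|time"
```

```text
time: 28.82
tcp_pos: [606.8, 134.7, 72.6]
tool_rot: [[0.204, 0.979, -0.001], [0.979, -0.204, 0.011], [0.01, -0.003, -1.0]]
contact_force: [-0.5, -0.1, -1.1]
finger_gap: 12.0
finger_force: 98.2
time: 29.08
tcp_pos: [607.4, 135.3, 73.6]
tool_rot: [[0.203, 0.979, 0.001], [0.979, -0.203, 0.011], [0.011, -0.001, -1.0]]
contact_force: [-0.3, 0.0, -1.2]
finger_gap: 11.8
finger_force: 98.2
```

```bash
python3 -m crank '{"linear":[[0,0,1],[0,0,1],[0,0,0.5],[0,0,0]],"roll":[0,0,0,0]}' | egrep "pos|force:"
python3 -m crank '{"linear":[[0,0,0.5],[0,0,0.5],[0,0,0]],"roll":[0,0,0]}' | egrep "pos|force:|gap"
python3 -m crank '{"linear":[[0,0,0.4],[0,0,0.2],[0,0,0]],"roll":[0,0,0]}' | egrep "pos|force:|gap|time"
```

```text
tcp_pos: [606.5, 135.5, 46.8]
contact_force: [0.7, 0.3, -1.2]
finger_force: 98.2
tcp_pos: [606.5, 135.6, 37.1]
contact_force: [0.3, 0.1, -0.2]
finger_gap: 11.7
finger_force: 98.4
time: 30.32
tcp_pos: [606.1, 135.9, 31.4]
contact_force: [-5.5, 2.1, 1.9]
finger_gap: 12.0
finger_force: 98.7
```

```bash
python3 -m crank '{"linear":[[0,0,0.3],[0,0,0.3],[0,0,0]],"roll":[0,0,0]}' | egrep "pos|force:"
python3 -m crank '{"linear":[[0,0,0.3],[0,0,0.3],[0,0,0]],"roll":[0,0,0]}' | egrep "pos|force:|gap|time"
```

```text
tcp_pos: [606.9, 136.2, 26.0]
contact_force: [-4.4, 1.5, 4.2]
finger_force: 99.1
time: 31.08
tcp_pos: [606.8, 135.9, 19.1]
contact_force: [-1.5, 2.0, -2.0]
finger_gap: 11.7
finger_force: 98.6
```

```bash
python3 -m crank '{"linear":[[0,0,0.2],[0,0,0.2],[0,0,0]],"roll":[0,0,0]}' | egrep "pos|force:"
python3 -m crank '{"linear":[[0,0,0.2],[0,0,0.2],[0,0,0]],"roll":[0,0,0]}' | egrep "pos|force:|gap|time"
```

```text
tcp_pos: [607.1, 135.7, 15.4]
contact_force: [1.0, -0.0, -1.6]
finger_force: 98.6
time: 31.82
tcp_pos: [607.4, 135.8, 14.6]
contact_force: [-7.6, -2.4, 18.5]
finger_gap: 12.0
finger_force: 101.0
```

```bash
python3 -m crank '{"linear":[[0,0,0.15],[0,0,0]],"roll":[0,0]}' | egrep "pos|force:"
python3 -m crank '{"linear":[[0,0,-0.3],[0,0,-0.1],[0,0,0],[0,0,0],[0,0,0],[0,0,0]],"roll":[0,0,0,0,0,0]}' 4.5| egrep "pos|force:|gap|time"
python3 -m crank '{"linear":[[0,0,-1],[0,0,-2],[0,0,-4],[0,0,-5],[0,0,-5],[0,0,-2],[-3,0,0],[-4,0,0],[0,0,0]],"roll":[0,0,0,0,0,0,0,0,0]}'| egrep "pos|force:|gap|time"
python3 - <<'E'
from h import *
np.set_printoptions(precision=1,suppress=True)
o=get_obs();ci=camera_info("wrist");im=snapshot("wrist")[:,:,::-1].copy();cv2.imwrite("pics/w8.png",im)
cv2.imwrite("pics/t8.png",snapshot("top")[:,:,::-1]);cv2.imwrite("pics/s8.png",snapshot("scene")[:,:,::-1])
C=np.array([490.8,159.3]);a=np.radians(-12);ex=np.array([np.cos(a),np.sin(a)]);ey=np.array([-ex[1],ex[0]]);M=np.c_[ex,ey]
hsv=cv2.cvtColor(im,cv2.COLOR_BGR2HSV)
m=cv2.inRange(hsv,(10,110,90),(28,255,255));n,l,st,ce=cv2.connectedComponentsWithStats(m)
for y in(57,-57):print("pred ring",proj(ci,np.r_[C+118.5*ex+y*ey,52]))
for i in range(1,n):
    if 25<st[i,4]<900:P=plane(ci,*ce[i],51);print("orange",ce[i],st[i],(P[:2]-C)@M)
for nm,p in[("bottle",(-32,-3)),("amber",(-32,61)),("clear",(32,-3))]:
    w=np.r_[C+p[0]*ex+p[1]*ey,138];c=proj(ci,w)
    if 0<c[0]<559 and 0<c[1]<419:
        mm=blob(im,c,30);cc,r=cv2.minEnclosingCircle(cv2.findNonZero(mm));P=plane(ci,*cc,138);print(nm,c,cc,r,(P[:2]-C)@M)
E
```

```text
tcp_pos: [607.5, 135.8, 14.5]
contact_force: [-12.4, -4.1, 27.9]
finger_force: 102.1
time: 32.83
tcp_pos: [606.9, 135.9, 13.9]
contact_force: [-0.0, -0.0, 0.2]
finger_gap: 44.8
finger_force: 0.0
time: 33.95
tcp_pos: [592.6, 63.3, 205.5]
contact_force: [-0.2, 0.0, 0.8]
finger_gap: 44.9
finger_force: 0.0
pred ring [275.   50.5]
pred ring [275.  174.4]
orange [86.8  3.3] [81  1 15  6 46] [-48.6  95.5]
orange [275.2  49.5] [267  47  18   6  66] [118.7  58.1]
orange [91.5 95.8] [ 78  85  26  28 200] [-55.6  17.8]
orange [274.6 171.8] [268 170  16   4  46] [118.2 -54.5]
bottle [ 61.1 116.4] (59.5, 117.0) 25.303260803222656 [-33.2  -3.4]
amber [44.6 14.5] (44.38862991333008, 16.40719223022461) 27.757022857666016 [-32.3  59.9]
clear [151.9 116.4] (150.8783721923828, 117.77477264404297) 24.44277000427246 [31.2 -3.9]
```

```bash
python3 - <<'E'
import pickle;from h import *
pickle.dump(camera_info("wrist"),open("c8.pkl","wb"))
E
python3 -m crank '{"linear":[[0,4,0],[0,5,0],[0,3,0],[0,0,0],[0,0,0]],"roll":[0,0,0,0,0]}'| egrep "pos|force:|time"
python3 - <<'E'
import pickle;from h import *
np.set_printoptions(precision=1,suppress=True)
c8=pickle.load(open("c8.pkl","rb"));ci=camera_info("wrist");im=snapshot("wrist")[:,:,::-1].copy()
m=cv2.inRange(cv2.cvtColor(im,cv2.COLOR_BGR2HSV),(10,110,90),(28,255,255));n,l,st,ce=cv2.connectedComponentsWithStats(m)
for q in((275.2,49.5),(274.6,171.8)):
    for i in range(1,n):
        if 25<st[i,4]<900:
            P=tri([ray(c8,*q),ray(ci,*ce[i])])
            if 30<P[2]<80:print(q,ce[i],st[i],P,"reproj",proj(ci,P)-ce[i])
E
```

```text
time: 34.72
tcp_pos: [710.0, 41.8, 203.0]
contact_force: [0.4, 0.1, 1.2]
finger_force: 0.0
(275.2, 49.5) [146.3  52. ] [138  50  18   5  70] [618.8 193.5  47.4] reproj [-0.2 -1.1]
(274.6, 171.8) [153.9 174.9] [150 173  10   4  28] [595.2  83.5  55.6] reproj [-0.1 -1.2]
```

Run:
```python
import pickle;from h import *
np.set_printoptions(precision=1,suppress=True)
c8=pickle.load(open("c8.pkl","rb"));ci=camera_info("wrist");a=cv2.imread("pics/w8.png");b=snapshot("wrist")[:,:,::-1].copy()
def rings(im):
    m=cv2.inRange(cv2.cvtColor(im,cv2.COLOR_BGR2HSV),(8,80,40),(32,255,255));n,l,st,ce=cv2.connectedComponentsWithStats(m)
    return [(ce[i],st[i]) for i in range(1,n) if 20<st[i,4]<300]
for p,s in rings(a):
    for q,t in rings(b):
        P=tri([ray(c8,*p),ray(ci,*q)])
        if 30<P[2]<80 and 560<P[0]<660 and abs(proj(ci,P)-q).max()<3:
            print(s,t,P)
# left/right tube edges at both rings in the second view
g=cv2.cvtColor(b,cv2.COLOR_BGR2HSV)
for v in(51,52,174,175):print(v,g[v,134:166].tolist())
```

```text
[266  47  19   7  91] [138  50  20   7  91] [618.9 193.7  45.7]
[268 170  16   5  59] [150 173  10   4  36] [595.5  83.5  55.5]
51 [[28, 21, 160], [28, 27, 159], [25, 27, 161], [25, 29, 157], [20, 86, 155], [20, 179, 160], [20, 201, 174], [20, 214, 180], [20, 214, 187], [21, 216, 198], [21, 217, 201], [21, 216, 204], [20, 210, 205], [20, 209, 193], [20, 197, 170], [20, 197, 158], [20, 195, 152], [19, 173, 140], [19, 150, 131], [19, 151, 120], [19, 131, 101], [18, 109, 84], [24, 47, 76], [27, 25, 114], [30, 26, 78], [30, 19, 79], [27, 29, 79], [26, 22, 81], [26, 26, 78], [23, 25, 81], [30, 26, 78], [20, 28, 81]]
52 [[34, 24, 162], [23, 26, 164], [26, 23, 163], [23, 35, 161], [20, 130, 147], [20, 213, 165], [20, 221, 172], [20, 213, 178], [20, 212, 188], [20, 212, 196], [20, 216, 201], [21, 220, 202], [21, 217, 202], [20, 219, 193], [20, 212, 176], [20, 214, 162], [20, 211, 156], [20, 217, 149], [19, 207, 143], [20, 219, 129], [20, 226, 116], [19, 193, 99], [20, 139, 77], [19, 63, 89], [30, 25, 82], [38, 25, 81], [23, 26, 80], [38, 25, 82], [30, 23, 78], [33, 28, 83], [30, 28, 81], [19
[... 291 characters left out ...]
3], [20, 219, 175], [20, 203, 181], [20, 209, 189], [20, 203, 192], [21, 194, 192], [20, 164, 169], [30, 25, 113], [24, 26, 139], [24, 27, 141], [23, 32, 142], [19, 116, 132], [20, 201, 127], [19, 197, 118]]
175 [[170, 23, 33], [36, 28, 46], [30, 17, 59], [26, 26, 77], [25, 23, 131], [27, 21, 136], [24, 28, 148], [23, 27, 163], [21, 25, 165], [26, 24, 160], [24, 24, 162], [24, 23, 163], [28, 24, 162], [24, 22, 161], [24, 24, 162], [26, 25, 161], [22, 59, 156], [20, 196, 165], [20, 217, 181], [20, 212, 186], [21, 220, 192], [20, 212, 202], [21, 218, 201], [20, 211, 201], [20, 198, 185], [21, 82, 134], [20, 27, 144], [27, 20, 142], [20, 44, 146], [20, 137, 140], [21, 189, 128], [19, 165, 111]]
```

```bash
python3 -c "
from station import order
print(order.sign_off())"
```

```text
the job is handed in; nothing more can be done
None
```

I handed the job in at about 35 s with the tin and bottle set down in the carrier and the thermometer pressed into both clips to a hard stop; the sign-off returned no verdict, and I judged the jaws shut only from that stop and rough camera heights, not by seeing them.

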